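# Slide the battery box home in its dock

### The arm

A 6-joint arm with a two-finger parallel gripper is mounted at the origin on a cart in front of the work surface, level with it; the furniture and walls round the work are solid. World frame = base frame: x ahead of the robot, y to its left, z up, the work surface at z = 0. Lengths are in mm, angles in degrees, forces in N, time in s.
With the tool pointing down it reaches from about 350 to 850 mm from the base axis. Payload 8.1 kg.
Tool frame: the origin (TCP) lies midway between the tips of the shut fingers; the grasp point (between the pads) lies 19 mm behind it; z points along the fingers, y is the line along which they close (so a half turn about z gives the same grasp; the last joint's range is limited). The gripper opens to 85 mm and grips with 20 to 120 N. Pads are 22 mm wide; open, the fingers measure 114 mm over their backs; the gripper's body (76 mm by 85 mm) begins 54 mm behind the grasp point. The pads swing forward as they close: fully open they stand 13 mm farther back than shut.
Start: joints at [-71.471, 7.471, 85.268, -0, 87.261, -4.893], TCP at [238.525, -550.555, 231.292] pointing down, gripper open.
Joint ranges: [-169.43, 169.43], [-51.17, 129.36], [1.28, 143.12], [-76.62, 256.62], [0, 156.53], [-152.29, 152.29]. Speed limits (degrees/s): [136.94, 136.94, 159.86, 180, 180, 180].

### API

Orientations are given as [roll, pitch, yaw] about the fixed x, y, z axes, in that order (R = Rz(yaw) Ry(pitch) Rx(roll)).
In Python, from bench import r, optics, workorder gives the robot as it stands.
- The arm moves only by the tool pendant, called after "Call:" as name(argument=value, ...), one argument or row to a line, values as JSON. Schema: {"type":"object","properties":{"rows":{"type":"object","properties":{"wx":{"type":"array","items":{"type":"number"},"minItems":1,"maxItems":8},"wy":{"type":"array","items":{"type":"number"},"minItems":1,"maxItems":8},"wz":{"type":"array","items":{"type":"number"},"minItems":1,"maxItems":8},"tx":{"type":"array","items":{"type":"number"},"minItems":1,"maxItems":8},"ty":{"type":"array","items":{"type":"number"},"minItems":1,"maxItems":8},"tz":{"type":"array","items":{"type":"number"},"minItems":1,"maxItems":8},"finger_gap":{"type":"array","items":{"type":"number"},"minItems":1,"maxItems":8}},"additionalProperties":false,"required":["wx","wy","wz","tx","ty","tz","finger_gap"]},"grip_n":{"type":"number"},"only":{"type":"string"},"quiet":{"type":"boolean"},"lines":{"type":"string"}},"required":["rows"],"additionalProperties":false}. rows is an object with one list for each field, all of the same length, 1 to 8, a row being the entries at one place: wx, wy, wz (a rotation vector in parts of the range, where 1.0 means pi/2 rad), tx, ty, tz (the shift in a scale on which 1.0 is 0.6 m), finger_gap (the finger opening in mm); each row is the pose to reach, as a shift and turn from the pose commanded when the call began, along the tool's axes at that moment; what a row does not reach only later rows make up. A row lasts 1/8 s, in which the tool goes at most 62.5 mm and 10.7 degrees, less where a joint would pass 70% of its speed; a pose out of reach is approached as far as the arm can. The fingers move at their own pace and stop on an object; grip_n is the grip in N (left out, the last holds). Time passes only in rows, so rows that do not move let the fingers close. The tool returns the time, the measured TCP pose, the force, the opening and the grip force at its end. only (a regular expression) keeps the lines of the reply that match it, lines (a string "A,B") keeps lines A to B, and quiet returns only ok. A shift or turn number past 1, either way, is cut back to 1. Input that does not fit is refused with a message, and nothing moves.
- r.sense(): the state, without advancing time (a new reading comes with each control period).
- optics.snapshot(name): name is "scene" or "top" or "wrist"; returns a dict with "pixels" (400x640x3 uint8, blue, green, red), "fx", "fy", "cx", "cy" (pixels), "pose" (4x4, takes a point from camera to world coordinates). Camera axes: x right, y up, looking along -z (the intrinsics and any distortion apply to the point x, -y, -z); pixel columns grow to the right and rows downward; lengths in mm; the calibration is good to about 2 mm. A picture is of the moment at which its call begins. There is no depth.
- workorder.hand_in(): hands the job in; it is judged then, once.
The state is a dict: "time": time; "joint_pos": joint angles; "qd": joint speeds; "joint_efforts": joint torques, N m; "tool_pos": TCP position; "tcp_rot": TCP orientation; "ft_force": force on the tool from outside, world axes, zero at the start; "wrist_torque": the same for the moment, N m; "finger_gap": finger opening in mm; "grip_force": force on a finger pad.
Only numpy, scipy, OpenCV 4.12 (cv2) and the standard library are available. Lean on these libraries where they do the work, as an engineer would, in place of code of your own. Each camera call takes 0.05 s, during which the arm holds its last target. There are 200 camera calls.

### The job

Push the heavy upright battery box across the desk and into the steel dock, square between the rails and fully home against the stop. Push it low, near its base, so that it slides and never rocks or tips; only push, do not grip, lift or carry it. Leave the other things on the desk where they stand, and finish clear of everything.

Things in the scene. Friction and masses are not known exactly. Their poses are not given: they have to be found in the camera images.
- battery_box: Upright grey battery box, black lid, grey skid tray, 1 to 1.5 kg, 190 mm tall. Tray (its base) 134 (its x) x 150 (y) mm, 26 high; case above only 88 x 112, lid 92 x 116. Origin: centre of underside, z up. Slides with much friction (about 6 to 15 N) and tips if pushed far above the base. Starts in front of the dock, left or right of its middle line, turned up to 0.2 rad from the dock.
- dock: Fixed steel dock: two rails 22 mm high, 170 apart inside, a cross stop 24 high, a grey charger block 85 high behind. No floor plate. Origin: on the desk at the middle of the stop's front face; +x points into the dock, away from the robot (turned up to 0.2 rad), z up. Box home: its x along the dock's x, its origin at dock x = -67 mm, y = 0, base 68 mm out of the mouth.
- dock_mouth (a point): Point on the desk in the middle of the dock's mouth, between the tips of the rails, 66 mm in front of the stop (dock x = -66 mm). The rails run straight from the stop for 40 mm, then flare outward to about 200 mm between the tips.
- screw_jar: Bystander: clear jar with black lid, 56 across, 58 tall mm, loose, stands in front of the dock on the other side from the battery box. Origin: centre of the underside.
- tape_roll: Bystander: roll of black tape lying flat, 66 across, 19 tall mm, loose, lies to the left of the dock. Origin: centre of the underside.
- transformer: Bystander: small laminated transformer, 63 x 42 x 35 tall mm, loose, stands to the right of the dock. Origin: centre of the underside.
- flux_tin: Bystander: flat round tin with red lid, 51 across, 22 tall mm, loose, stands farther off. Origin: centre of the underside.
Things that resemble listed ones, but are neither listed nor needed, are in the scene too. What is shaped like the battery_box but pink is not meant.

How it is judged:
By the outcome, as a careful person would: the job done as asked, in the order asked, and still so for the second after the job is handed in, with the robot touching nothing.
It also fails if it takes over 69 s, if anything falls off the work surface, if the arm or the gripper's body presses on something with over 40 N, if the wrist force passes 120 N, or if a joint passes its speed limit or range.

## Working session

There is one attempt and no reset: what is moved stays moved. The work goes in short steps, Python scripts to look and compute and a tool call to move; the robot and the scene stay as the last step left them, time stands still between calls to the robot, and variables do not carry over. Pictures are saved under pics/ and viewed, at most 10 in all, crops included, and the job is handed in when it is done.

```bash
mkdir -p pics
```

Run:
```python
from bench import r,optics
import cv2,numpy as np
for n in("top","scene"):
    s=optics.snapshot(n); cv2.imwrite(f"pics/{n}0.png",s["pixels"]); np.save(f"pics/{n}0.npy",s["pose"])
    print(n,s["fx"],s["fy"],s["cx"],s["cy"],[k for k in s if k!="pixels"]); print(s["pose"].round(3))
print(r.sense())
```

```text
top 474.9788978868978 474.9788978868978 316.9977445395905 192.2677074480433 ['fx', 'fy', 'cx', 'cy', 'pose']
[[-4.430000e-01  7.300000e-01 -5.210000e-01 -5.233700e+01]
 [-8.970000e-01 -3.540000e-01  2.660000e-01  4.945490e+02]
 [ 9.000000e-03  5.850000e-01  8.110000e-01  1.070931e+03]
 [ 0.000000e+00  0.000000e+00  0.000000e+00  1.000000e+00]]
scene 426.2335413897169 426.2335413897169 313.42959326346704 198.6759643679827 ['fx', 'fy', 'cx', 'cy', 'pose']
[[-5.270000e-01  6.880000e-01 -4.990000e-01 -4.574100e+01]
 [-8.500000e-01 -4.400000e-01  2.920000e-01  5.729120e+02]
 [-1.900000e-02  5.770000e-01  8.160000e-01  1.165791e+03]
 [ 0.000000e+00  0.000000e+00  0.000000e+00  1.000000e+00]]
{'time': 0.1, 'joint_pos': array([-7.14683587e+01,  7.51029976e+00,  8.53246568e+01,  2.04298729e-03,
        8.72634192e+01, -4.89498204e+00]), 'qd': array([-0.01977764, -0.01129826, -0.12644955, -0.11825356,  0.07932675,
       -0.05864728]), 'joint_efforts': array([ 1.55126403e-03, -5.70954788e+01, -5.01940763e+01,  3.34246874e-05,
        8.15014530e-03, -5.71671990e-05]), 'tool_pos': array([ 238.39403839, -550.04509185,  230.33887167]), 'tcp_rot': array([-1.79902157e+02, -1.04274053e-02,  2.34265152e+01]), 'ft_force': array([ 0.60856899, -0.01632789,  0.93710858]), 'wrist_torque': array([-0.00677324,  0.0127583 ,  0.00220564]), 'grip_force': 0.0, 'finger_gap': 85.33618923852791}
```

View pics/top0.png

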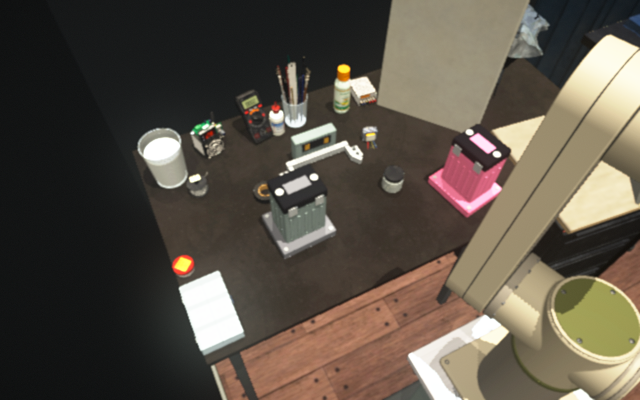

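View pics/scene0.png

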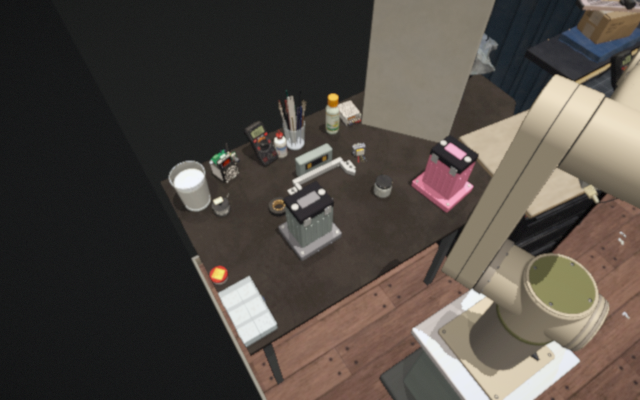

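The candidates are the grey box at top (298,210) and the pink one at (470,170), which is a decoy. The dock's stop and rails run from (290,165) to (358,152), with the charger at (313,140). The jar is at (392,180), tape at (265,190), transformer at (370,135) and the red tin at (183,265). I choose the grey box and check it in a close crop.

Run:
```python
import cv2
i=cv2.imread("pics/top0.png")[118:262,235:425]
i=cv2.resize(i,None,fx=4,fy=4,interpolation=cv2.INTER_CUBIC)
i=cv2.convertScaleAbs(i,alpha=1.5,beta=25)
for k in range(0,190,20):
    cv2.putText(i,str(235+k),(4*k,10),0,.4,(0,255,255),1);cv2.line(i,(4*k,12),(4*k,18),(0,255,255),1)
for k in range(2,144,20):
    cv2.putText(i,str(118+k),(0,4*k+4),0,.4,(0,255,255),1);cv2.line(i,(28,4*k),(34,4*k),(0,255,255),1)
cv2.imwrite("pics/crop0.png",i)
```

```text
(no output)
```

View pics/crop0.png

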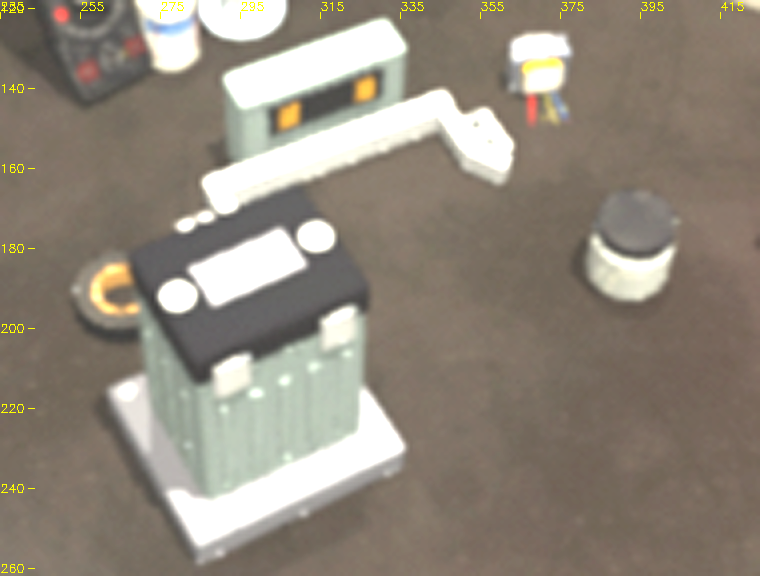

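The crop confirms the grey box with black lid. Its tray's robot-side edge runs from (285,254) to (336,229), and the far-left corner is at (262.5,215.5). The stop runs from about (290,168) to (347,145), and the right rail tip is near (361,160).

Create h.py:
```python
import numpy as np,cv2
from scipy.optimize import least_squares
K={"top":(474.979,316.998,192.268),"scene":(426.2335,313.4296,198.676)}
def ray(n,uv,z,P=None,k=None):
    f,cx,cy=k or K[n]; P=np.load(f"pics/{n}0.npy") if P is None else P
    d=P[:3,:3]@np.array([(uv[0]-cx)/f,-(uv[1]-cy)/f,-1]); return P[:3,3]+d*(z-P[2,3])/d[2]
def proj(p,P,k):
    q=(np.atleast_2d(p)-P[:3,3])@P[:3,:3]; return np.c_[k[1]-k[0]*q[:,0]/q[:,2],k[2]+k[0]*q[:,1]/q[:,2]]
def place(pose,pts):
    x,y,a=pose; c,s=np.cos(a),np.sin(a); pts=np.asarray(pts,float)
    return np.c_[x+c*pts[:,0]-s*pts[:,1],y+s*pts[:,0]+c*pts[:,1],pts[:,2]]
def rect(a,b,z): return [(-a,b,z),(-a,-b,z),(a,-b,z),(a,b,z)]
TRAY=rect(67,75,26);TRAY0=rect(67,75,0);LID=rect(46,58,190)
DOCK=[(0,85,24),(0,-85,24),(-40,-85,22),(-66,-100,22)]; DOCKL=[(0,85,22),(-40,85,22),(-66,100,22)]
```

Run:
```python
from h import *
c=lambda x,y:(235+x/4,118+y/4)
P=np.load("pics/top0.npy");k=K["top"]
for nm,uv,z in [("trayNL",c(200,545),26),("trayNR",c(404,446),26),("trayFL",c(110,390),26),("lidL",c(135,256),190),("lidF",c(300,190),190),("lidR",c(367,292),190),("lidN",c(200,376),190),
 ("stopR",c(447,112),24),("stopL",c(224,205),24),("railtip_in",c(497,180),22),("jar",c(632,275),0),("tape",c(130,305),0),("transf",c(540,90),0),("tin",(184,272),0)]:
    print(nm,ray("top",uv,z,P,k).round(1))
obs=np.array([c(200,545),c(404,446),c(110,390),c(135,256),c(300,190),c(367,292),c(200,376)])
pts=np.array(TRAY)[[0,1,3]].tolist()+np.array(LID)[[3,2,1,0]].tolist()
s=least_squares(lambda p:(proj(place([p[0],p[1],p[2]/100],pts),P,k)-obs).ravel(),[450,0,0])
print("box",s.x,s.fun.round(1))
```

```text
trayNL [484.  307.6  26. ]
trayNR [492.1 160.8  26. ]
trayFL [614.2 314.   26. ]
lidL [589.  293.9 190. ]
lidF [591.5 186.4 190. ]
lidR [507.2 184.5 190. ]
lidN [496.3 293.9 190. ]
stopR [ 7.32e+02 -3.00e-01  2.40e+01]
stopL [723.9 182.3  24. ]
railtip_in [661.3  -2.8  22. ]
jar [559.7 -56.5   0. ]
tape [689.6 270.2   0. ]
transf [738.7 -85.4   0. ]
tin [561.5 547.4   0. ]
box [549.33414377 238.33711951   4.48736785] [-0.2  2.   1.3  1.8 -0.6  0.7 -2.4 -0.5  0.3 -2.4  2.6 -0.6 -0.9 -1.5]
```

Add to h.py:
```python
from scipy.spatial.transform import Rotation as Ro
def need(pos,yaw,tilt=0):
    """rows to reach TCP pos, tool down, tool x at heading yaw, leaning back so tool top goes to -toolx (tilt>0)"""
    from bench import r
    s=r.sense(); R0=Ro.from_euler("xyz",s["tcp_rot"],degrees=True)
    R1=Ro.from_euler("z",yaw,degrees=True)*Ro.from_euler("y",tilt,degrees=True)*Ro.from_euler("x",180,degrees=True)
    # Ry(+tilt) takes up-axis to +x for tilt>0, so pass negative
    R1=Ro.from_euler("z",yaw,degrees=True)*Ro.from_euler("y",-tilt,degrees=True)*Ro.from_euler("x",180,degrees=True)
    d=R0.inv().apply(np.array(pos)-s["tool_pos"]); rv=(R0.inv()*R1).as_rotvec(degrees=True)
    print("rotvec",rv.round(2),"d",d.round(1),"dist",np.linalg.norm(d).round(1),"ang",np.linalg.norm(rv).round(1),"t",round(s["time"],2))
```

Run:
```python
from h import *
for nm,uv in [("panelL",(380,98)),("panelR",(482,128)),("pink",(433,183)),("pinkN",(470,212))]: print(nm,ray("top",uv,0).round())
need([540,60,380],0)
```

```text
panelL [ 885. -207.    0.]
panelR [ 633. -424.    0.]
pink [ 521. -165.    0.]
pinkN [ 396. -200.    0.]
rotvec [-1.000e-01  1.000e-02  2.343e+01] d [ 519.3 -440.1 -148.8] dist 696.8 ang 23.4 t 0.1
```

The rows are not in the units I measure in: shifts go in shares of 0.6 m and turns go in shares of pi/2 rad. I convert before sending: 320 mm / 600 = 0.5333, 280 mm / 600 = 0.4667, 23 degrees / 90 = 0.2556.

Call:
pendant(
  rows={"wx":[0, 0, 0, 0, 0, 0, 0, 0], "wy":[0, 0, 0, 0, 0, 0, 0, 0], "wz":[0, 0.0556, 0.1111, 0.1667, 0.2222, 0.2556, 0.2556, 0.2556], "tx":[0, 0.1, 0.2, 0.2667, 0.3333, 0.4, 0.4667, 0.5333], "ty":[0, -0.0833, -0.1667, -0.2267, -0.2833, -0.34, -0.395, -0.4517], "tz":[-0.1, -0.1667, -0.2483, -0.2483, -0.2483, -0.2483, -0.2483, -0.2483], "finger_gap":[85, 85, 85, 85, 85, 85, 85, 85]},
)

```text
time: 1.1
tool_pos: [424.6, -173.2, 380.1]
tcp_rot: [180.0, -0.0, 0.4]
ft_force: [1.1, -0.7, -0.9]
finger_gap: 84.8
grip_force: 0.0
```

```bash
python3 -c "
from h import *;need([540,60,380],0)"
```

```text
rotvec [ 0.  -0.   0.4] d [ 1.170e+02 -2.324e+02  1.000e-01] dist 260.2 ang 0.4 t 1.1
```

Converted, -232 mm / 600 = -0.3867, -174 mm / 600 = -0.29.

Call:
pendant(
  rows={"wx":[0, 0, 0, 0, 0, 0], "wy":[0, 0, 0, 0, 0, 0], "wz":[0, 0, 0, 0, 0, 0], "tx":[0.0483, 0.0967, 0.1467, 0.195, 0.195, 0.195], "ty":[-0.0967, -0.1933, -0.29, -0.3867, -0.3867, -0.3867], "tz":[0, 0, 0, 0, 0, 0], "finger_gap":[85, 85, 85, 85, 85, 85]},
)

```text
time: 1.85
tool_pos: [539.3, 58.1, 379.6]
tcp_rot: [180.0, 0.1, 0.5]
ft_force: [-0.1, -1.0, 0.2]
finger_gap: 85.3
grip_force: 0.0
```

Run:
```python
from bench import optics
import cv2,numpy as np
s=optics.snapshot("wrist");cv2.imwrite("pics/w1.png",s["pixels"]);np.save("pics/w10.npy",s["pose"]);print(s["fx"],s["cx"],s["cy"],s["pose"].round(3))
```

```text
355.0540053497142 314.5092251769323 201.81837769343832 [[ 9.00000e-03  9.44000e-01  3.29000e-01  6.22176e+02]
 [-1.00000e+00  8.00000e-03  4.00000e-03  5.91940e+01]
 [ 1.00000e-03 -3.29000e-01  9.44000e-01  5.21580e+02]
 [ 0.00000e+00  0.00000e+00  0.00000e+00  1.00000e+00]]
```

View pics/w1.png

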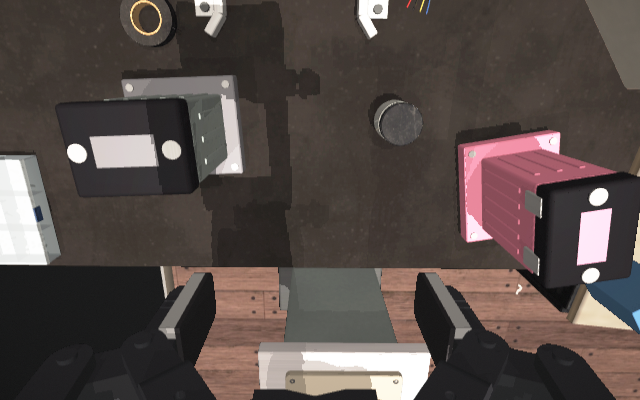

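The wrist view shows the rail tips at (213,36) and (365,38), the box at left and the jar at (398,122). The dock is just cut off at the top, so I shift forward for one more look.

Converted, 110 mm / 600 = 0.1833, 55 mm / 600 = 0.0917.

Call:
pendant(
  rows={"wx":[0, 0, 0, 0], "wy":[0, 0, 0, 0], "wz":[0, 0, 0, 0], "tx":[0.0917, 0.1833, 0.1833, 0.1833], "ty":[-0.025, -0.05, -0.05, -0.05], "tz":[0, 0, 0, 0], "finger_gap":[85, 85, 85, 85]},
)

```text
time: 2.4
tool_pos: [649.1, 86.8, 380.0]
tcp_rot: [180.0, 0.1, 0.3]
ft_force: [-0.1, -0.3, 0.4]
finger_gap: 84.7
grip_force: 0.0
```

Run:
```python
from bench import optics
import cv2,numpy as np
s=optics.snapshot("wrist");cv2.imwrite("pics/w2.png",s["pixels"]);np.save("pics/w20.npy",s["pose"]);print(s["fx"],s["cx"],s["cy"],s["pose"].round(3).tolist())
i=cv2.resize(s["pixels"][0:200,80:420],None,fx=2.35,fy=2.35,interpolation=cv2.INTER_CUBIC);cv2.imwrite("pics/w2c.png",cv2.convertScaleAbs(i,alpha=1.3,beta=15))
```

```text
355.0540053497142 314.5092251769323 201.81837769343832 [[0.005, 0.944, 0.329, 731.824], [-1.0, 0.005, 0.003, 87.56], [0.001, -0.329, 0.944, 522.025], [0.0, 0.0, 0.0, 1.0]]
```

View pics/w2c.png

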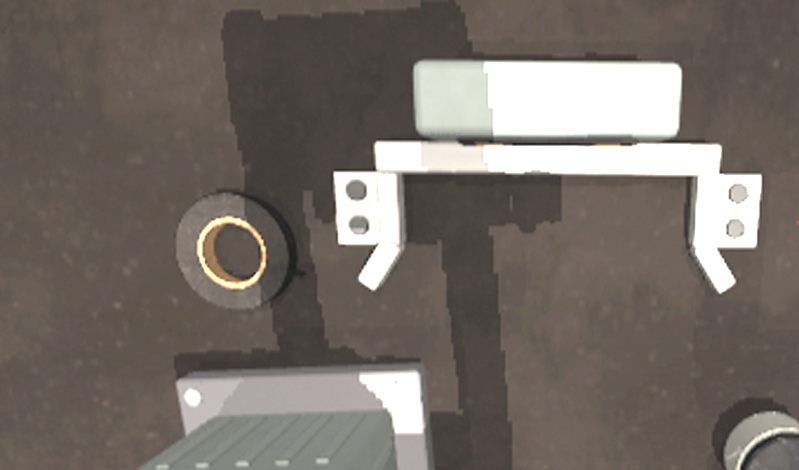

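The crop shows the dock clearly: stop front edge from (402,172) to (696,176), inner rail tips at (375,292) and (720,293), and the box tray's far edge from (178,380) to (424,370).

Run:
```python
from h import *
P=np.load("pics/w20.npy");k=(355.054,314.509,201.818)
c=lambda x,y:(80+(x+.5)/2.35-.5,(y+.5)/2.35-.5)
for nm,uv,z in [("stopL",c(402,173),24),("stopR",c(696,176),24),("stopbackL",c(376,143),24),("stopbackR",c(720,145),24),("bendL",c(400,246),22),("bendR",c(694,248),22),("tipL",c(376,292),22),("tipR",c(720,293),22),("tipLo",c(360,284),22),("tipRo",c(735,284),22),("chL",c(415,136),85),("chR",c(680,138),85),
 ("trayFL",c(178,380),26),("trayFR",c(422,370),26),("jarN",c(755,412),58),("tape",c(235,250),19)]: print(nm,ray(0,uv,z,P,k).round(1))
```

```text
stopL [737.4 171.1  24. ]
stopR [736.7   6.   24. ]
stopbackL [753.  184.7  24. ]
stopbackR [753.   -6.3  24. ]
bendL [697.6 174.8  22. ]
bendR [697.4   4.4  22. ]
tipL [671.4 190.3  22. ]
tipR [671.8 -12.5  22. ]
tipLo [675.9 199.5  22. ]
tipRo [677.1 -20.9  22. ]
chL [753.7 153.7  85. ]
chR [753.4  24.9  85. ]
trayFL [618.8 312.7  26. ]
trayFR [625.7 164.8  26. ]
jarN [609.1 -30.2  58. ]
tape [694.7 271.7  19. ]
```

Run:
```python
from h import *
P=np.load("pics/top0.npy");i=cv2.imread("pics/top0.png");
S=4;o=np.array([235,118])
im=cv2.resize(i[118:262,235:425],None,fx=4,fy=4,interpolation=cv2.INTER_CUBIC);im=cv2.convertScaleAbs(im,alpha=1.5,beta=25)
def dr(pts,col,cl=True):
    q=((proj(pts,P,K["top"])-o+.5)*4-.5).round().astype(np.int32);cv2.polylines(im,[q],cl,col,1)
D=(737,89,0);dr(place(D,[(-66,100,22),(-40,85,22),(0,85,24),(0,-85,24),(-40,-85,22),(-66,-100,22)]),(0,0,255),False)
B=(552,238,.047);dr(place(B,TRAY),(0,0,255));dr(place(B,LID),(0,0,255))
cv2.imwrite("pics/ov.png",im)
```

```text
(no output)
```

View pics/ov.png

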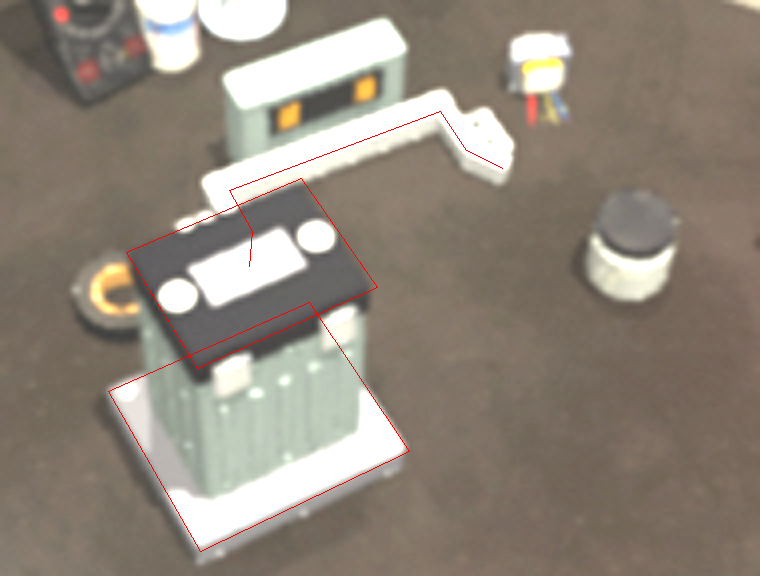

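Dock overlay agrees to about 1 px, so the dock is at about (737,89,0°) and the box at about (551,238,2.7°). First comes a sideways push on the tray's +y face, with the fingers open and leaning back.

Run:
```python
from h import *
for uv in [(243,345),(216,272),(180,283),(205,352)]: print(ray("top",uv,10).round())
need([551,348,300],90,-25)
```

```text
[325. 482.  10.]
[521. 477.  10.]
[532. 564.  10.]
[347. 563.  10.]
rotvec [-19.47 -19.69 -88.14] d [ -96.4 -261.6   81.3] dist 290.4 ang 92.4 t 2.45
```

Converted, -262 mm / 600 = -0.4367, -230 mm / 600 = -0.3833, -78 degrees / 90 = -0.8667.

Call:
pendant(
  rows={"wx":[-0.0222, -0.0444, -0.0778, -0.1, -0.1222, -0.1444, -0.1667, -0.1889], "wy":[-0.0222, -0.0444, -0.0778, -0.1, -0.1222, -0.1444, -0.1667, -0.1889], "wz":[-0.1111, -0.2222, -0.3333, -0.4444, -0.5556, -0.6556, -0.7667, -0.8667], "tx":[-0.02, -0.04, -0.06, -0.08, -0.1, -0.12, -0.14, -0.16], "ty":[-0.055, -0.11, -0.1633, -0.2183, -0.2733, -0.3283, -0.3833, -0.4367], "tz":[0, 0, 0, 0, 0, 0, 0.0333, 0.0667], "finger_gap":[85, 85, 85, 85, 85, 85, 85, 85]},
)

```text
time: 3.45
tool_pos: [550.8, 349.7, 343.3]
tcp_rot: [177.6, 22.0, 79.2]
ft_force: [0.4, 0.8, 0.0]
finger_gap: 84.6
grip_force: 0.0
```

Call:
pendant(
  rows={"wx":[-0.0222, -0.0222, -0.0222], "wy":[-0.0278, -0.0278, -0.0278], "wz":[-0.1111, -0.1111, -0.1111], "tx":[0, 0, 0], "ty":[0, 0, 0], "tz":[0, 0, 0], "finger_gap":[85, 85, 85]},
)

```text
time: 3.82
tool_pos: [551.7, 348.8, 342.7]
tcp_rot: [179.9, 24.6, 89.5]
ft_force: [0.2, 1.2, 1.0]
finger_gap: 84.7
grip_force: 0.0
```

```bash
python3 -c "
from h import *;need([551,348,1],90,-25)"
```

```text
rotvec [-0.06 -0.38 -0.45] d [141.6  -1.5 311. ] dist 341.7 ang 0.6 t 3.83
```

Converted, 292 mm / 600 = 0.4867, 133 mm / 600 = 0.2217, -0.4 degrees / 90 = -0.0044.

Call:
pendant(
  rows={"wx":[0, 0, 0, 0, 0, 0, 0], "wy":[0, 0, 0, 0, 0, -0.0044, -0.0044], "wz":[0, 0, 0, 0, 0, -0.0044, -0.0044], "tx":[0.0417, 0.0833, 0.125, 0.1667, 0.2, 0.2217, 0.2217], "ty":[0, 0, 0, -0.0017, -0.0017, -0.0025, -0.0025], "tz":[0.0917, 0.1833, 0.275, 0.3667, 0.4383, 0.4867, 0.4867], "finger_gap":[85, 85, 85, 85, 85, 85, 85]},
)

```text
time: 4.7
tool_pos: [548.3, 345.7, 17.1]
tcp_rot: [-179.5, 25.3, 90.2]
ft_force: [-0.5, 0.0, 0.5]
finger_gap: 84.8
grip_force: 0.0
```

```bash
python3 -c "
from h import *;need([551,348,1],90,-25)"
```

```text
rotvec [-0.42  0.32  0.15] d [ 9.   2.9 13.6] dist 16.5 ang 0.5 t 4.7
```

Converted, 13 mm / 600 = 0.0217, 1.5 mm / 600 = 0.0025, -0.4 degrees / 90 = -0.0044.

Call:
pendant(
  rows={"wx":[-0.0022, -0.0044, -0.0044, -0.0044], "wy":[0.0022, 0.0033, 0.0033, 0.0033], "wz":[0, 0.0011, 0.0011, 0.0011], "tx":[0.0083, 0.015, 0.015, 0.015], "ty":[0.0025, 0.005, 0.005, 0.005], "tz":[0.0117, 0.0217, 0.0217, 0.0217], "finger_gap":[85, 85, 85, 85]},
)

```text
time: 5.2
tool_pos: [552.5, 351.0, 4.5]
tcp_rot: [179.8, 24.9, 90.2]
ft_force: [-0.2, -0.4, 0.1]
finger_gap: 85.2
grip_force: 0.0
```

Run:
```python
from h import *;need([551,300,1],90,-25)
from bench import optics
s=optics.snapshot("scene");i=s["pixels"][170:290,220:380];cv2.imwrite("pics/s1.png",cv2.convertScaleAbs(cv2.resize(i,None,fx=4.5,fy=4.5,interpolation=cv2.INTER_CUBIC),alpha=1.4,beta=20))
```

```text
rotvec [ 0.3  -0.15  0.18] d [-44.8  -1.8  24.6] dist 51.2 ang 0.4 t 5.2
```

View pics/s1.png

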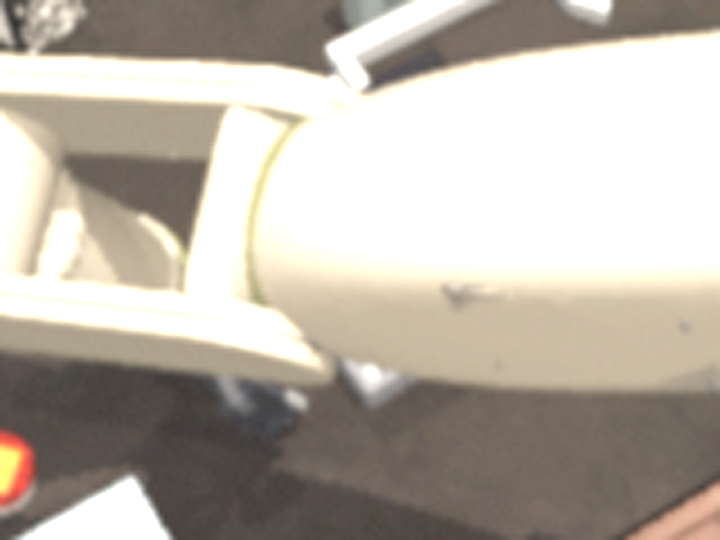

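The arm hides the box here, so I rely on force. I lower a little and feel for contact.

Converted, -28 mm / 600 = -0.0467, -1.5 mm / 600 = -0.0025.

Call:
pendant(
  rows={"wx":[0, 0, 0, 0, 0, 0, 0], "wy":[0, 0, 0, 0, 0, 0, 0], "wz":[0, 0, 0, 0, 0, 0, 0], "tx":[0.0017, -0.0067, -0.0167, -0.025, -0.0333, -0.04, -0.0467], "ty":[-0.0008, -0.0017, -0.0025, -0.0025, -0.0025, -0.0025, -0.0025], "tz":[0.0067, 0.01, 0.015, 0.0183, 0.0217, 0.025, 0.0283], "finger_gap":[85, 85, 85, 85, 85, 85, 85]},
)

```text
time: 6.12
tool_pos: [551.0, 318.0, 0.2]
tcp_rot: [179.8, 24.9, 90.2]
ft_force: [0.7, 6.5, 0.9]
finger_gap: 85.4
grip_force: 3.7
```

```bash
python3 -c "
from h import *;need([551,300,1],90,-25)"
```

```text
rotvec [ 0.27 -0.13  0.2 ] d [-16.6  -0.1   6.9] dist 18.0 ang 0.4 t 6.12
```

Converted, -44 mm / 600 = -0.0733, -39 mm / 600 = -0.065.

Call:
pendant(
  rows={"wx":[0, 0, 0, 0, 0, 0, 0, 0], "wy":[0, 0, 0, 0, 0, 0, 0, 0], "wz":[0, 0, 0, 0, 0, 0, 0, 0], "tx":[-0.0083, -0.0167, -0.025, -0.035, -0.045, -0.055, -0.065, -0.0733], "ty":[0, 0, 0, 0, 0, 0, 0, 0], "tz":[0.0033, 0.0067, 0.0117, 0.015, 0.02, 0.025, 0.03, 0.0333], "finger_gap":[85, 85, 85, 85, 85, 85, 85, 85]},
)

```text
time: 7.12
tool_pos: [551.4, 271.2, 0.7]
tcp_rot: [179.8, 24.7, 90.2]
ft_force: [0.4, 6.2, -1.2]
finger_gap: 85.1
grip_force: 3.0
```

```bash
python3 -c "
from h import *;need([551,220,1],90,-25)"
```

```text
rotvec [ 0.34 -0.27  0.23] d [-46.6  -0.7  21.2] dist 51.2 ang 0.5 t 7.12
```

Converted, -46 mm / 600 = -0.0767, -40 mm / 600 = -0.0667.

Call:
pendant(
  rows={"wx":[0, 0, 0, 0, 0, 0, 0, 0], "wy":[0, 0, 0, 0, 0, 0, 0, 0], "wz":[0, 0, 0, 0, 0, 0, 0, 0], "tx":[-0.0083, -0.0167, -0.0267, -0.0367, -0.0467, -0.0567, -0.0667, -0.0767], "ty":[0, 0, 0, 0, 0, 0, 0, 0], "tz":[0.0033, 0.0067, 0.0117, 0.0167, 0.0217, 0.025, 0.03, 0.035], "finger_gap":[85, 85, 85, 85, 85, 85, 85, 85]},
)

```text
time: 8.12
tool_pos: [551.6, 220.6, 0.9]
tcp_rot: [179.8, 24.7, 90.3]
ft_force: [0.0, 6.9, -0.5]
finger_gap: 85.2
grip_force: 3.4
```

```bash
python3 -c "
from h import *;need([551,175,1],90,-25)"
```

```text
rotvec [ 0.33 -0.26  0.23] d [-41.4  -0.9  19. ] dist 45.6 ang 0.5 t 8.12
```

Converted, -43 mm / 600 = -0.0717, -41 mm / 600 = -0.0683.

Call:
pendant(
  rows={"wx":[0, 0, 0, 0, 0, 0, 0, 0], "wy":[0, 0, 0, 0, 0, 0, 0, 0], "wz":[0, 0, 0, 0, 0, 0, 0, 0], "tx":[-0.01, -0.02, -0.03, -0.04, -0.05, -0.06, -0.0683, -0.0717], "ty":[0, 0, 0, 0, 0, 0, 0, 0], "tz":[0.005, 0.0083, 0.0133, 0.0183, 0.0233, 0.0267, 0.0317, 0.0333], "finger_gap":[85, 85, 85, 85, 85, 85, 85, 85]},
)

```text
time: 9.12
tool_pos: [552.1, 173.1, 1.2]
tcp_rot: [179.7, 24.7, 90.2]
ft_force: [-0.0, 7.7, 1.1]
finger_gap: 84.9
grip_force: 3.8
```

Call:
pendant(
  rows={"wx":[0, 0], "wy":[0, 0], "wz":[0, 0], "tx":[0, 0], "ty":[0, 0], "tz":[0, 0], "finger_gap":[85, 85]},
)

```text
time: 9.38
tool_pos: [552.1, 172.9, 1.2]
tcp_rot: [179.8, 24.8, 90.2]
ft_force: [-0.2, 5.0, 0.4]
finger_gap: 85.1
grip_force: 2.6
```

```bash
python3 -c "
from h import *;need([551,260,1],90,-25);need([551,260,320],90,-25)"
```

```text
rotvec [ 0.34 -0.22  0.2 ] d [ 79.1  -0.6 -36.3] dist 87.1 ang 0.5 t 9.38
rotvec [ 0.34 -0.22  0.2 ] d [ -54.6    0.6 -326. ] dist 330.5 ang 0.5 t 9.38
```

Converted, -326 mm / 600 = -0.5433, -296 mm / 600 = -0.4933.

Call:
pendant(
  rows={"wx":[0, 0, 0, 0, 0, 0, 0, 0], "wy":[0, 0, 0, 0, 0, 0, 0, 0], "wz":[0, 0, 0, 0, 0, 0, 0, 0], "tx":[0.0667, 0.1317, 0.0917, 0.0517, 0.01, -0.03, -0.07, -0.0917], "ty":[0, 0, 0, 0, 0, 0, 0, 0], "tz":[-0.03, -0.06, -0.145, -0.2317, -0.3167, -0.405, -0.4933, -0.5433], "finger_gap":[85, 85, 85, 85, 85, 85, 85, 85]},
)

```text
time: 10.38
tool_pos: [551.0, 259.3, 324.1]
tcp_rot: [179.5, 24.7, 90.1]
ft_force: [0.2, 0.3, -0.2]
finger_gap: 85.0
grip_force: 0.0
```

```bash
python3 -c "
from h import *;need([455,95,330],0,25)"
```

```text
rotvec [ 0.13 38.46 92.6 ] d [-151.5  -96.8   62.6] dist 190.4 ang 100.3 t 10.38
```

Converted, -121 mm / 600 = -0.2017, -106 mm / 600 = -0.1767, 74 degrees / 90 = 0.8222.

Call:
pendant(
  rows={"wx":[0, 0, 0, 0, 0, 0, 0, 0], "wy":[0.0444, 0.0889, 0.1333, 0.1778, 0.2222, 0.2667, 0.3, 0.3444], "wz":[0.1022, 0.2044, 0.3111, 0.4111, 0.5111, 0.6222, 0.7222, 0.8222], "tx":[-0.025, -0.05, -0.075, -0.1, -0.1267, -0.1517, -0.1767, -0.2017], "ty":[-0.0167, -0.0333, -0.05, -0.0667, -0.0833, -0.1, -0.1133, -0.1283], "tz":[0.01, 0.02, 0.03, 0.0417, 0.0517, 0.0617, 0.0717, 0.0833], "finger_gap":[85, 85, 85, 85, 85, 85, 85, 85]},
)

```text
time: 11.38
tool_pos: [473.8, 127.2, 325.4]
tcp_rot: [173.2, -16.2, 19.1]
ft_force: [0.6, 0.2, 0.3]
finger_gap: 85.0
grip_force: 0.0
```

Call:
pendant(
  rows={"wx":[0, 0], "wy":[0.0444, 0.0444], "wz":[0.1, 0.1], "tx":[-0.0167, -0.0167], "ty":[-0.0083, -0.0083], "tz":[0, 0], "finger_gap":[85, 85]},
)

```text
time: 11.62
tool_pos: [462.4, 129.0, 321.4]
tcp_rot: [176.0, -20.9, 10.3]
ft_force: [-0.3, 0.5, -0.2]
finger_gap: 84.8
grip_force: 0.0
```

```bash
python3 -c "
from h import *;need([455,95,330],0,25)"
```

```text
rotvec [-0.04  3.73  9.66] d [ -9.4  33.  -10.6] dist 35.9 ang 10.4 t 11.62
```

Converted, 33 mm / 600 = 0.055, 17 mm / 600 = 0.0283, 9.6 degrees / 90 = 0.1067.

Call:
pendant(
  rows={"wx":[0, 0, 0, 0], "wy":[0.0222, 0.0411, 0.0411, 0.0411], "wz":[0.0556, 0.1067, 0.1067, 0.1067], "tx":[-0.0083, -0.015, -0.015, -0.015], "ty":[0.0283, 0.055, 0.055, 0.055], "tz":[-0.0083, -0.0183, -0.0183, -0.0183], "finger_gap":[85, 85, 85, 85]},
)

```text
time: 12.12
tool_pos: [456.7, 95.8, 331.0]
tcp_rot: [179.9, -24.9, 0.2]
ft_force: [0.2, 0.4, -0.8]
finger_gap: 85.1
grip_force: 0.0
```

Run:
```python
from h import *;need([455,92,330],0,25)
from bench import optics
s=optics.snapshot("wrist");np.save("pics/w30.npy",s["pose"]);cv2.imwrite("pics/w3.png",s["pixels"]);print(s["pose"].round(3).tolist())
i=s["pixels"][0:280,140:520]
cv2.imwrite("pics/w3c.png",cv2.convertScaleAbs(cv2.resize(i,None,fx=2.1,fy=2.1,interpolation=cv2.INTER_CUBIC),alpha=1.3,beta=15))
s=optics.snapshot("top");cv2.imwrite("pics/t3.png",s["pixels"])
```

```text
rotvec [-0.05  0.12  0.22] d [-2.   3.8  0.2] dist 4.3 ang 0.3 t 12.12
[[0.004, 0.995, -0.1, 471.45], [-1.0, 0.004, 0.001, 96.3], [0.001, 0.1, 0.995, 495.588], [0.0, 0.0, 0.0, 1.0]]
```

View pics/w3c.png

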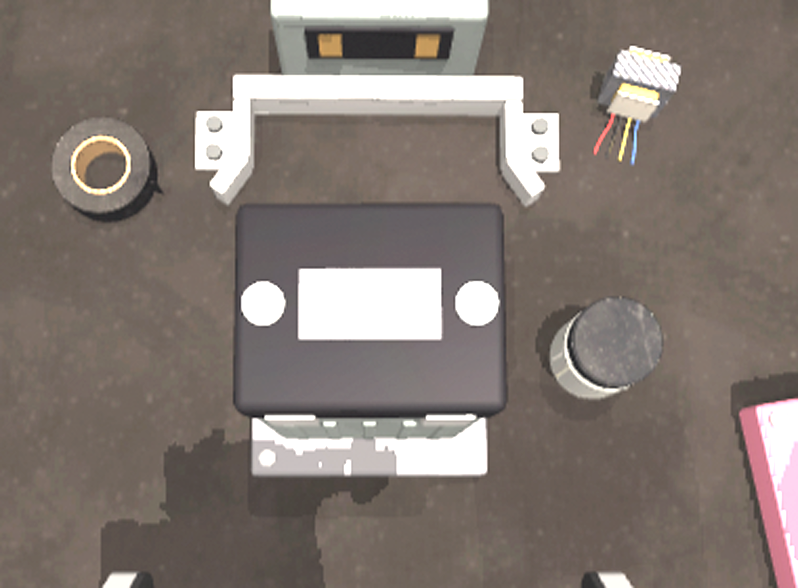

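The view shows the box nearly square in front of the dock: tray near edge from (251,474) to (487,474), lid from (235,412) to (506,412), and rail tips at about (226,203) and (529,204). The jar and tape are undisturbed.

Run:
```python
from h import *
P=np.load("pics/w30.npy");k=(355.054,314.509,201.818)
c=lambda x,y:(140+(x+.5)/2.1-.5,(y+.5)/2.1-.5)
for nm,uv,z in [("trayL",c(251,474),26),("trayR",c(487,474),26),("lidNL",c(235,410),190),("lidNR",c(506,411),190),("lidFL",c(238,206),190),("lidFR",c(503,206),190),("tipL",c(227,203),22),("tipR",c(528,204),22),("stopbL",c(234,77),24),("stopbR",c(522,77),24),("stopL",c(253,100),24),("stopR",c(502,102),24),("plateL",c(196,112),0),("plateR",c(560,113),0)]: print(nm,ray(0,uv,z,P,k).round(1))
need([462,90,60],0,25)
```

```text
trayL [487.  168.6  26. ]
trayR [487.5  20.2  26. ]
lidNL [507.9 150.5 190. ]
lidNR [507.9  38.6 190. ]
lidFL [595.1 151.1 190. ]
lidFR [595.5  38.6 190. ]
tipL [665.  188.4  22. ]
tipR [665.2  -9.6  22. ]
stopbL [751.2 185.3  24. ]
stopbR [752.1  -6.7  24. ]
stopL [735.2 172.4  24. ]
stopR [734.5   6.9  24. ]
plateL [739.6 215.8  -0. ]
plateR [740. -38.   0.]
rotvec [-0.06  0.15  0.19] d [-108.9    5.9  247.9] dist 270.8 ang 0.2 t 12.22
```

Converted, 283 mm / 600 = 0.4717, -133 mm / 600 = -0.2217.

Call:
pendant(
  rows={"wx":[0, 0, 0, 0, 0, 0, 0], "wy":[0, 0, 0, 0, 0, 0, 0], "wz":[0, 0, 0, 0, 0, 0, 0], "tx":[-0.0417, -0.0833, -0.125, -0.165, -0.2017, -0.2217, -0.2217], "ty":[0, 0, 0.0017, 0.0017, 0.0022, 0.0022, 0.0022], "tz":[0.0867, 0.175, 0.2633, 0.3517, 0.4283, 0.4717, 0.4717], "finger_gap":[85, 85, 85, 85, 85, 85, 85]},
)

```text
time: 13.1
tool_pos: [452.1, 94.3, 14.7]
tcp_rot: [179.9, -24.5, 0.2]
ft_force: [-0.1, 0.3, 0.7]
finger_gap: 84.7
grip_force: 0.0
```

```bash
python3 -c "
from h import *;need([455,94.5,1],0,25);need([478,94.5,1],0,25)"
```

```text
rotvec [-0.01  0.5   0.17] d [-3.  -0.2 13.7] dist 14.0 ang 0.5 t 13.1
rotvec [-0.01  0.5   0.17] d [17.9 -0.1 23.2] dist 29.3 ang 0.5 t 13.1
```

Converted, 25 mm / 600 = 0.0417, 24 mm / 600 = 0.04, 0.5 degrees / 90 = 0.0056.

Call:
pendant(
  rows={"wx":[0, 0, 0, 0, 0, 0, 0], "wy":[0.0033, 0.0056, 0.0056, 0.0056, 0.0056, 0.0056, 0.0056], "wz":[0, 0.0011, 0.0011, 0.0011, 0.0011, 0.0011, 0.0011], "tx":[-0.005, -0.005, 0.0067, 0.0183, 0.03, 0.0333, 0.0367], "ty":[0, 0, 0, 0, 0, 0, 0], "tz":[0.0225, 0.0225, 0.0283, 0.0333, 0.0383, 0.04, 0.0417], "finger_gap":[85, 85, 85, 85, 85, 85, 85]},
)

```text
time: 13.98
tool_pos: [485.5, 94.3, 4.6]
tcp_rot: [-179.9, -25.4, -0.1]
ft_force: [-1.4, -0.7, 0.7]
finger_gap: 85.1
grip_force: 0.9
```

```bash
python3 -c "
from h import *;need([482,94.5,1],0,25);need([552,89.3,1],0,25)"
```

```text
rotvec [-0.04 -0.4  -0.06] d [-4.7 -0.2  1.8] dist 5.0 ang 0.4 t 13.97
rotvec [-0.04 -0.4  -0.06] d [58.5  5.  31.8] dist 66.8 ang 0.4 t 13.97
```

Converted, 42 mm / 600 = 0.07, 36 mm / 600 = 0.06.

Call:
pendant(
  rows={"wx":[0, 0, 0, 0, 0, 0, 0, 0], "wy":[0, 0, 0, 0, 0, 0, 0, 0], "wz":[0, 0, 0, 0, 0, 0, 0, 0], "tx":[0.005, 0.0133, 0.0217, 0.03, 0.04, 0.05, 0.06, 0.07], "ty":[0.0005, 0.0013, 0.0022, 0.003, 0.0038, 0.0047, 0.0055, 0.0063], "tz":[0.005, 0.01, 0.015, 0.02, 0.025, 0.03, 0.035, 0.04], "finger_gap":[85, 85, 85, 85, 85, 85, 85, 85]},
)

```text
time: 14.98
tool_pos: [532.1, 90.6, -0.1]
tcp_rot: [-179.9, -25.2, -0.0]
ft_force: [-11.9, 1.0, 8.4]
finger_gap: 84.8
grip_force: 5.8
```

```bash
python3 -c "
from h import *;need([557,89.3,1],0,25)"
```

```text
rotvec [-0.04 -0.21 -0.04] d [23.   1.3  9.6] dist 25.0 ang 0.2 t 14.97
```

Converted, 22 mm / 600 = 0.0367, 16 mm / 600 = 0.0267.

Call:
pendant(
  rows={"wx":[0, 0, 0, 0, 0], "wy":[0, 0, 0, 0, 0], "wz":[0, 0, 0, 0, 0], "tx":[0.01, 0.0183, 0.0267, 0.0367, 0.0367], "ty":[0.0007, 0.0013, 0.0017, 0.0022, 0.0022], "tz":[0, 0.005, 0.01, 0.0133, 0.0133], "finger_gap":[85, 85, 85, 85, 85]},
)

```text
time: 15.6
tool_pos: [555.5, 89.1, 1.8]
tcp_rot: [-179.9, -25.2, -0.0]
ft_force: [-3.0, -0.1, -3.1]
finger_gap: 84.5
grip_force: 1.6
```

Run:
```python
from h import *;need([590,89.3,2],0,25)
from bench import optics
s=optics.snapshot("top");i=s["pixels"][108:252,245:435]
cv2.imwrite("pics/t4.png",cv2.convertScaleAbs(cv2.resize(i,None,fx=4,fy=4,interpolation=cv2.INTER_CUBIC),alpha=1.5,beta=25))
```

```text
rotvec [-0.03 -0.23 -0.04] d [31.2 -0.2 14.5] dist 34.5 ang 0.2 t 15.6
```

View pics/t4.png

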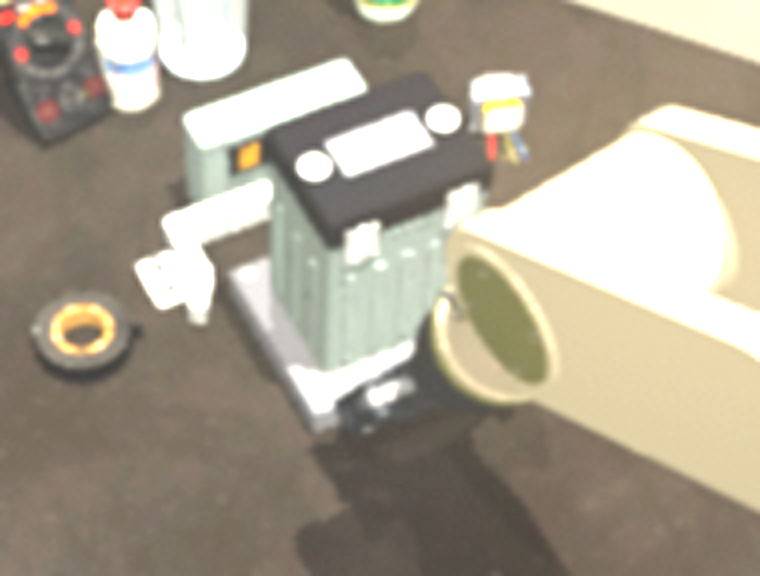

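The box is upright just before the mouth and clear of the left rail. Tray corners are at about (303,176) and (324,213).

Run:
```python
from h import *
c=lambda x,y:(245+(x+.5)/4-.5,108+(y+.5)/4-.5)
for n,uv,z in [("trayFL",c(231,272),26),("trayNL",c(318,420),26),("lidL",c(268,133),190),("lidN",c(337,236),190),("lidR",c(490,170),190),("lidF",c(425,77),190),("tipL",c(198,318),22)]: print(n,ray("top",uv,z).round(1))
```

```text
trayFL [688.  163.8  26. ]
trayNL [551.7 164.9  26. ]
lidL [660.4 148.6 190. ]
lidN [568.8 147.4 190. ]
lidR [574.1  39.6 190. ]
lidF [659.8  38.  190. ]
tipL [664.7 199.9  22. ]
```

Converted, 31 mm / 600 = 0.0517, 27.2 mm / 600 = 0.0453.

Call:
pendant(
  rows={"wx":[0, 0, 0, 0, 0, 0, 0], "wy":[0, 0, 0, 0, 0, 0, 0], "wz":[0, 0, 0, 0, 0, 0, 0], "tx":[0.0067, 0.015, 0.0225, 0.03, 0.0378, 0.0453, 0.0517], "ty":[0, 0, 0, 0, 0, 0, 0], "tz":[0.0033, 0.0067, 0.0105, 0.014, 0.0177, 0.0212, 0.0242], "finger_gap":[85, 85, 85, 85, 85, 85, 85]},
)

```text
time: 16.52
tool_pos: [589.4, 89.1, 1.9]
tcp_rot: [-179.9, -25.2, -0.1]
ft_force: [-5.7, 0.4, -1.8]
finger_gap: 85.0
grip_force: 3.2
```

Call:
pendant(
  rows={"wx":[0, 0], "wy":[0, 0], "wz":[0, 0], "tx":[0.0033, 0.0067], "ty":[0, 0], "tz":[0.0015, 0.003], "finger_gap":[85, 85]},
)

```text
time: 16.77
tool_pos: [593.9, 89.1, 2.1]
tcp_rot: [-179.9, -25.2, -0.1]
ft_force: [-4.4, -0.5, -4.2]
finger_gap: 85.1
grip_force: 2.5
```

Converted, 3.5 mm / 600 = 0.0058, 2 mm / 600 = 0.0033.

Call:
pendant(
  rows={"wx":[0, 0], "wy":[0, 0], "wz":[0, 0], "tx":[0.0033, 0.0058], "ty":[0, 0], "tz":[0.0017, 0.0027], "finger_gap":[85, 85]},
)

```text
time: 17.02
tool_pos: [597.8, 89.1, 2.2]
tcp_rot: [-179.9, -25.2, -0.1]
ft_force: [-5.8, -0.1, -3.2]
finger_gap: 85.0
grip_force: 2.6
```

Call:
pendant(
  rows={"wx":[0, 0], "wy":[0, 0], "wz":[0, 0], "tx":[0.0025, 0.0033], "ty":[0, 0], "tz":[0.0012, 0.0015], "finger_gap":[85, 85]},
)

```text
time: 17.27
tool_pos: [600.2, 89.1, 2.4]
tcp_rot: [-179.9, -25.3, -0.1]
ft_force: [-5.6, 0.2, -4.4]
finger_gap: 85.0
grip_force: 2.6
```

Call:
pendant(
  rows={"wx":[0, 0], "wy":[0, 0], "wz":[0, 0], "tx":[0.0017, 0.0033], "ty":[0, 0], "tz":[0.0008, 0.0015], "finger_gap":[85, 85]},
)

```text
time: 17.52
tool_pos: [602.5, 89.1, 2.6]
tcp_rot: [-179.9, -25.3, -0.1]
ft_force: [-5.3, -0.4, -3.2]
finger_gap: 84.8
grip_force: 2.6
```

Converted, 1.8 mm / 600 = 0.003, 1.2 mm / 600 = 0.002.

Call:
pendant(
  rows={"wx":[0, 0], "wy":[0, 0], "wz":[0, 0], "tx":[0.0017, 0.003], "ty":[0, 0], "tz":[0.001, 0.002], "finger_gap":[85, 85]},
)

```text
time: 17.77
tool_pos: [603.3, 89.2, 2.0]
tcp_rot: [-180.0, -25.1, -0.0]
ft_force: [-31.0, -0.9, 21.5]
finger_gap: 85.0
grip_force: 15.3
```

Call:
pendant(
  rows={"wx":[0, 0], "wy":[0, 0], "wz":[0, 0], "tx":[0.0017, 0.003], "ty":[0, 0], "tz":[0.001, 0.002], "finger_gap":[85, 85]},
)

```text
time: 18.02
tool_pos: [603.5, 89.2, 0.8]
tcp_rot: [-180.0, -24.9, -0.0]
ft_force: [-42.0, -0.2, 27.0]
finger_gap: 85.0
grip_force: 21.0
```

The force jumped to 42 N, so the box is against the stop. I back off straight, then rise and look.

Converted, -250 mm / 600 = -0.4167, -195 mm / 600 = -0.325.

Call:
pendant(
  rows={"wx":[0, 0, 0, 0, 0, 0, 0, 0], "wy":[0, 0, 0, 0, 0, 0, 0, 0], "wz":[0, 0, 0, 0, 0, 0, 0, 0], "tx":[-0.005, -0.025, -0.0833, -0.15, -0.1333, -0.0917, -0.05, -0.0083], "ty":[0, 0, 0, 0, 0, 0, 0, 0], "tz":[-0.0033, -0.0133, -0.0417, -0.07, -0.15, -0.2383, -0.325, -0.4167], "finger_gap":[85, 85, 85, 85, 85, 85, 85, 85]},
)

```text
time: 19.02
tool_pos: [496.3, 89.0, 230.0]
tcp_rot: [-179.9, -25.6, -0.1]
ft_force: [1.8, 1.1, -0.3]
finger_gap: 85.5
grip_force: 0.0
```

Call:
pendant(
  rows={"wx":[0, 0, 0, 0], "wy":[0, 0, 0, 0], "wz":[0, 0, 0, 0], "tx":[0.04, 0.08, 0.1167, 0.1167], "ty":[0, 0, 0, 0], "tz":[-0.0833, -0.1333, -0.1167, -0.1167], "finger_gap":[85, 85, 85, 85]},
)

```text
time: 19.52
tool_pos: [530.4, 88.8, 321.4]
tcp_rot: [-179.9, -25.6, -0.1]
ft_force: [0.8, 1.1, 0.5]
finger_gap: 85.0
grip_force: 0.0
```

Run:
```python
from h import *
from bench import optics
s=optics.snapshot("wrist");np.save("pics/w50.npy",s["pose"]);cv2.imwrite("pics/w5.png",s["pixels"]);print(s["pose"].round(3).tolist())
i=s["pixels"][0:280,140:520]
cv2.imwrite("pics/w5c.png",cv2.convertScaleAbs(cv2.resize(i,None,fx=2.1,fy=2.1,interpolation=cv2.INTER_CUBIC),alpha=1.2,beta=15))
```

```text
[[-0.001, 0.994, -0.112, 543.154], [-1.0, -0.001, -0.001, 88.847], [-0.001, 0.112, 0.994, 486.147], [0.0, 0.0, 0.0, 1.0]]
```

View pics/w5c.png

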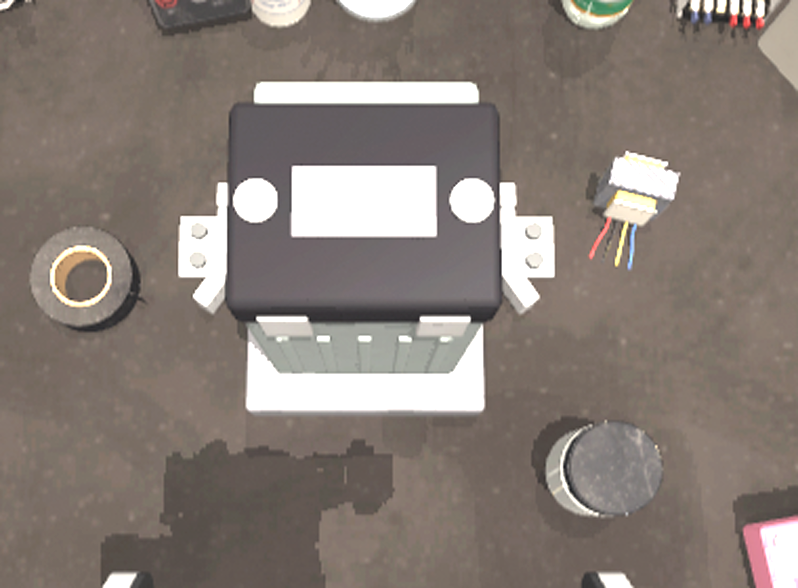

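The box is square and centred: tray edges at 247 and 485 (middle 366), rail tips at 210 and 522 (middle 366). I check the depth numerically.

Run:
```python
from h import *
P=np.load("pics/w50.npy");k=(355.054,314.509,201.818)
c=lambda x,y:(140+(x+.5)/2.1-.5,(y+.5)/2.1-.5)
for nm,uv,z in [("trayL",c(247,411),26),("trayR",c(485,411),26),("tipL",c(211,312),22),("tipR",c(521,312),22),("lidNL",c(228,316),190),("lidNR",c(500,316),190),("lidFL",c(231,103),190),("lidFR",c(497,103),190),("plateFL",c(180,277),0),("chFL",c(255,84),85),("chFR",c(477,84),85)]: print(nm,ray(0,uv,z,P,k).round(1))
from bench import r;print(r.sense()["tool_pos"],r.sense()["ft_force"])
```

```text
trayL [603.6 163.8  26. ]
trayR [603.4  15.7  26. ]
tipL [667.8 188.5  22. ]
tipR [667.6  -9.1  22. ]
lidNL [621.  145.5 190. ]
lidNR [620.9  34.9 190. ]
lidFL [712.6 146.  190. ]
lidFR [712.4  34.3 190. ]
plateFL [697.8 214.6   0. ]
chFL [784.1 152.8  85. ]
chFR [783.9  26.1  85. ]
[529.54990656  88.77641154 320.41675523] [-1.00288071  0.730031   -0.13108759]
```

```bash
python3 -c "
from bench import workorder;print(workorder.hand_in())"
```

```text
the job is handed in; nothing more can be done
None
```

I pushed the battery box into the dock and handed the job in at about 20 s; no verdict came back. The last picture shows it square (about 0.1°) and centred within 1 mm. A jump to 42 N at the expected position says it is home, though the camera put its base about 64 mm out of the mouth rather than 68. The jar, tape roll and transformer look unmoved, I did not re-check the tin, and the arm finished clear.

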